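# Shut the curing bay, open the glue bay

## Robot

A 6-joint arm with a two-finger parallel gripper is mounted at the origin on a cart in front of the work surface, level with it; the furniture and walls round the work are solid. World frame = base frame: x ahead of the robot, y to its left, z up, the work surface at z = 0. Lengths are in mm, angles in degrees, forces in N, time in s.
With the tool pointing down it reaches from about 375 to 975 mm from the base axis. Payload 3.8 kg.
Tool frame: the origin (TCP) lies on the mounting face of the last link; the fingertips stand 166 mm ahead of it and the grasp point (between the pads) lies 147 mm ahead of it; z points along the fingers, y is the line along which they close (so a half turn about z gives the same grasp; the last joint's range is limited). The gripper opens to 88 mm and grips with 3 to 60 N. Pads are 18 mm wide; open, the fingers measure 123 mm over their backs; the gripper's body (75 mm by 187 mm) begins 45 mm behind the grasp point.
Start: joints at [66.182, 15.12, 91.902, -0, 72.978, -2.114], TCP at [249.617, 627.145, 404.706] pointing down, gripper open.
Joint ranges: [-150.88, 150.88], [-54.13, 125.18], [17.81, 147.31], [-75.09, 255.09], [0, 152.58], [-146.25, 146.25]. Speed limits (degrees/s): [147.25, 147.25, 180, 180, 180, 180].

## Interface

Orientations are given as [roll, pitch, yaw] about the fixed x, y, z axes, in that order (R = Rz(yaw) Ry(pitch) Rx(roll)).
In Python, from station import r gives the robot as it stands. The module is installed in compiled form; this text tells all that it offers.
- The arm moves only by the tool apply_moves, never from a script. Its argument "steps" is one flat list of numbers, 7 for each row, row after row: the shift along the world's x, y, z in m, then the turn, a rotation vector about the world's x, y, z in rad, then the finger opening in m, from 0 to 0.0881. A call has 1 to 12 rows; each row shifts and turns the commanded pose from where the row before left it; what a row does not reach is not made up. A row lasts 1/10 s, in which the tool goes at most 50 mm and 8.59 degrees, less where a joint would pass 70% of its speed; a pose out of reach is approached as far as the arm can. A call is refused whole if a number of a shift passes 0.05 or a number of a turn 0.15, either way. A call with a gripper value outside its range is refused whole. The fingers move at their own pace and stop on an object; the grip force is fixed at half the most. Time passes only in rows, so rows that do not move let the fingers close. It gives the time, the measured TCP pose, the force, the opening and the grip force at its end, in the units of the state.
- r.get_obs(): the state, without advancing time (a new reading comes with each control period).
- r.read_camera(name): name is "scene" or "top"; returns a dict with "color" (480x640x3 uint8, blue, green, red), "K" (3x3 intrinsics, pixels), "R" (3x3) and "t" (3): a world point X has camera coordinates R X + t. Camera axes: x right, y down, z forward; pixel columns grow to the right and rows downward; lengths in mm; the calibration is good to about 2 mm. A picture is of the moment at which its call begins. There is no depth.
- r.sign_off(): hands the job in; it is judged then, once.
The state is a dict: "time_s": time; "joint_pos": joint angles; "dq": joint speeds; "effort": joint torques, N m; "tcp_pos": TCP position; "ee_rot": TCP orientation; "contact_force": force on the tool from outside, world axes, zero at the start; "torque": the same for the moment, N m; "gripper_width": opening from 0.0 (shut) to 1.0 (fully open); "gripper_force": force on a finger pad.
Only numpy, scipy, OpenCV 4.12 (cv2) and the standard library are available. Lean on these libraries where they do the work, as an engineer would, in place of code of your own. Each camera call takes 0.05 s, during which the arm holds its last target. There are 200 camera calls.

## Task

The little twin cabinet has both sashes half open. Pull the sash in front of the glued metal angle bracket fully down so that it can cure, and raise the other sash, in front of the glue bottle, fully up. Do not disturb the bracket or the bottle.

Things in the scene. Friction and masses are not known exactly. Their poses are not given: they have to be found in the camera images.
- left_handle (a point): Middle of the dark bar handle on top of the left (+y) clear sash of a twin-bay cabinet; the sash slides straight up and down. Bar 14 x 14 mm in section, 100 long along this frame's y (x into the cabinet, z up), on 12 mm struts 42 mm either side, 23 mm free under it. Origin at z = 0.225 m fully down, 0.325 m fully up. The sash stays where left; raising takes about 6 N, lowering 3 N.
- right_handle (a point): The same point of the right (-y) sash's handle: same sizes, axes, heights and forces; it lies 170 mm from the left one. The cabinet is fixed to the bench, 360 mm wide and 170 deep, with a clear roof at 175 mm; the sashes close its front, which faces the robot, and its fixed parts end at z = 0.189 m, below both handles.
- bracket: Bare metal angle bracket, about 34 x 45 x 40 mm, standing on the floor of one of the two bays, within 15 mm of the bay's middle line; the bays' middle lines lie 85 mm either side of the cabinet's own, each behind its handle. Origin: middle of its underside.
- glue_bottle: White glue bottle with a pointed red nozzle, 42 mm across, 140 mm tall, standing in the other bay, within 15 mm of its middle line. Origin: middle of its underside.

How it is judged:
By the outcome, as a careful person would: the job done as asked, in the order asked, and still so for the second after the job is handed in, with the robot touching nothing.
It also fails if it takes over 45 s, if anything falls off the work surface, if the arm or the gripper's body presses on something with over 40 N, if the wrist force passes 120 N, or if a joint passes its speed limit or range.

## Working session

There is one attempt and no reset: what is moved stays moved. The work goes in short steps, Python scripts to look and compute and a tool call to move; the robot and the scene stay as the last step left them, time stands still between calls to the robot, and variables do not carry over. Pictures are saved under pics/ and viewed, at most 10 in all, crops included, and the job is handed in when it is done.

Besides the shell and the picture viewer there is one more tool, called after ">>>" in YAML: its name, and indented under it one key for each argument. apply_moves: Moves the arm, as the interface text tells. Its arguments: {"type":"object","properties":{"steps":{"type":"array"}},"required":["steps"]}

```bash
mkdir -p pics
python3 - <<'E'
from station import r
import cv2
o=r.get_obs();print(o)
for n in("scene","top"):
    c=r.read_camera(n);cv2.imwrite(f"pics/{n}0.png",c["color"]);print(n,c["K"],c["R"],c["t"])
E
```

```text
{'time_s': 0.0, 'joint_pos': array([ 6.61821602e+01,  1.51693574e+01,  9.19794638e+01, -1.27887327e-03,
        7.29775841e+01, -2.11377618e+00]), 'dq': array([-0.13395148,  0.0311008 , -0.06754058,  0.07438146, -0.10824504,
        0.01297144]), 'effort': array([-6.02910575e-06, -5.02115464e+01, -3.56873953e+01,  7.28709670e-02,
        2.97418423e-02, -1.98323919e-04]), 'tcp_pos': array([249.48926571, 626.84158059, 403.4021357 ]), 'ee_rot': array([-1.79873636e+02, -3.44114416e-03,  1.58296308e+02]), 'contact_force': array([-0.45949108,  0.1349809 , -0.37819696]), 'torque': array([ 0.01689762, -0.00611429,  0.01306787]), 'gripper_force': 0.0, 'gripper_width': 1.0016766577191827}
scene [[577.89503624   0.         325.06230704]
 [  0.         577.89503624 247.73488897]
 [  0.           0.           1.        ]] [[ 0.04873147 -0.99873127 -0.01269192]
 [-0.66253266 -0.02281288 -0.74868555]
 [ 0.74744613  0.04489336 -0.66280379]] [110.6860512  499.53248076 538.87646742]
top [[593.86753531   0.         308.85888586]
 [  0.         593.86753531 247.52401613]
 [  0.           0.           1.        ]] [[ 0.29084465 -0.95672897 -0.00889248]
 [-0.7511964  -0.22258709 -0.62141689]
 [ 0.59254819  0.18741578 -0.78342962]] [-16.81330813 529.86575603 655.96180113]
```

View pics/scene0.png

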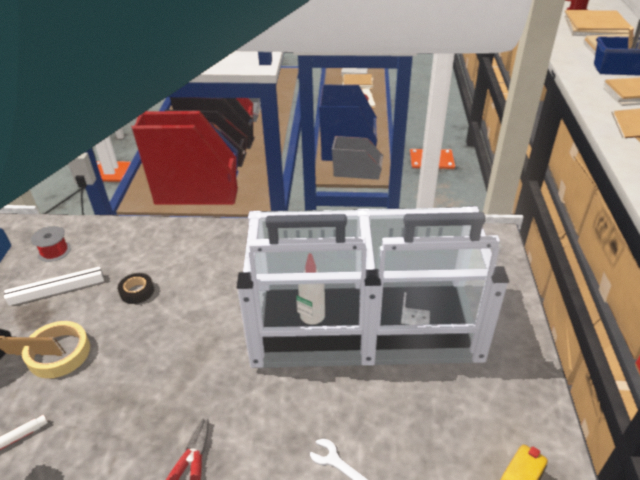

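View pics/top0.png

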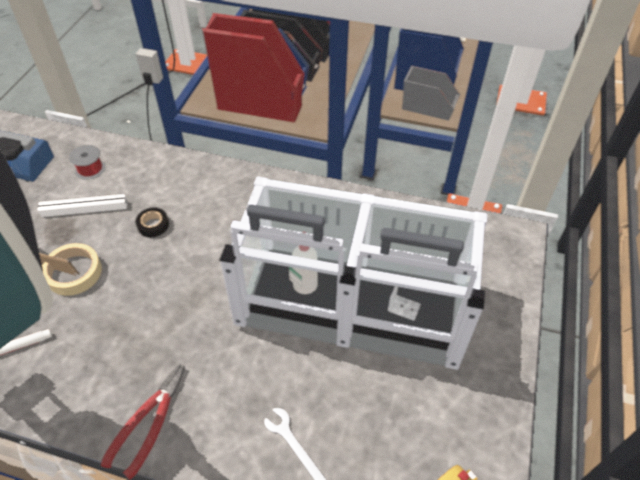

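The bottle is in the left bay (scene ~312,300) and the bracket in the right bay (~415,312). So the right sash goes down first, then the left goes up. The dark bars are at about (307,226) and (443,226) in scene, and (286,222) and (422,247) in top.

Run:
```python
import cv2,numpy as np
out=[]
for n,bs in(("scene",[(258,200),(394,200)]),("top",[(236,194),(372,219)])):
    im=cv2.imread(f"pics/{n}0.png");row=[]
    for x,y in bs:
        c=im[y:y+56,x:x+100]; row.append(cv2.resize(c,None,fx=4,fy=4,interpolation=cv2.INTER_NEAREST))
        m=((c.max(2)<95)).astype(np.uint8)
        k,l,s,ce=cv2.connectedComponentsWithStats(m)
        i=1+s[1:,4].argmax(); p=np.argwhere(l==i)[:,::-1]+[x,y]
        h=cv2.convexHull(p.astype(np.int32))
        print(n,s[i],cv2.approxPolyDP(h,2,True)[:,0].tolist())
    out.append(np.hstack(row))
cv2.imwrite("pics/crop.png",np.vstack(out))
```

```text
scene [  9  20  79  23 694] [[345, 220], [343, 241], [271, 242], [267, 226], [269, 222]]
scene [ 12  20  71  21 360] [[476, 225], [471, 237], [409, 240], [406, 238], [408, 222], [470, 220]]
top [ 13  18  76  29 512] [[321, 239], [253, 229], [249, 212], [324, 221]]
top [ 10  17  80  30 536] [[461, 250], [454, 265], [382, 252], [382, 236]]
```

View pics/crop.png

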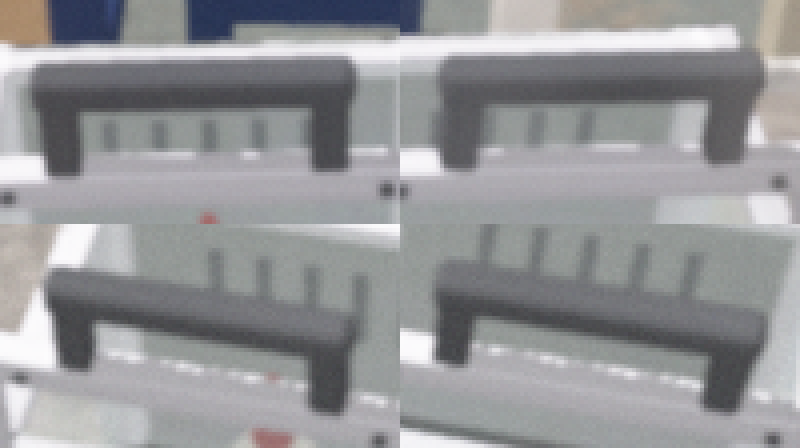

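The crops show both bars clearly. Their mid-section centres are at scene (306.5,220.6) and (444.6,219.2), and top (286,216.2) and (422.5,240.5). Next I triangulate them.

```bash
cat > h.py <<'E'
import numpy as np,cv2
from station import r
def tri(cs,ct,ps,pt):
    P=[c["K"]@np.c_[c["R"],c["t"]] for c in(cs,ct)]
    X=cv2.triangulatePoints(P[0],P[1],np.array(ps,float).T,np.array(pt,float).T)
    X=(X[:3]/X[3]).T
    e=[np.abs((lambda q:q[:,:2]/q[:,2:])(np.c_[X,np.ones(len(X))]@p.T)-u).max() for p,u in zip(P,(ps,pt))]
    return X,e
E
python3 - <<'E'
from h import *
cs,ct=r.read_camera("scene"),r.read_camera("top")
X,e=tri(cs,ct,[(306.5,220.6),(444.6,219.2)],[(286,216.2),(422.5,240.5)])
d=X[0]-X[1];print(X,e,np.linalg.norm(d),np.degrees(np.arctan2(-d[0],d[1])))
E
```

```text
[[472.99608684 153.14775433 288.54254638]
 [484.80604071 -16.25261766 285.79089493]] [np.float64(0.14056092733960668), np.float64(0.1455129333531886)] 169.83383828979532 3.987992599893093
```

Run:
```python
from h import *
cs,ct=r.read_camera("scene"),r.read_camera("top")
print(tri(cs,ct,[(528,22),(425,53)],[(588,22),(500,45)]))
```

```text
(array([[ 822.6394403 , -163.01377679,  403.22208012],
       [ 959.54331821,  -48.38450263,  281.88944867]]), [np.float64(9.563076833747402), np.float64(9.640928176613848)])
```

>>> apply_moves:
  steps: [0,0,0.05,0,0,0,0.0881,0,0,0.05,0,0,0,0.0881,0.015,-0.04,0,0,0,-0.14,0.0881,0.015,-0.04,0,0,0,-0.14,0.0881,0.015,-0.04,0,0,0,-0.14,0.0881,0.015,-0.04,0,0,0,-0.14,0.0881]

```text
time_s: 0.9
tcp_pos: [309.8, 465.6, 504.8]
ee_rot: [180.0, 0.0, 125.9]
contact_force: [1.0, 0.2, 0.1]
gripper_width: 1.002
gripper_force: 0.0
```

>>> apply_moves:
  steps: [0.015,-0.04,0,0,0,-0.14,0.0881,0.015,-0.04,0,0,0,-0.14,0.0881,0.015,-0.04,0,0,0,-0.14,0.0881,0.015,-0.04,0,0,0,-0.14,0.0881,0.015,-0.04,0,0,0,0,0.0881,0.015,-0.04,0,0,0,0,0.0881,0.015,-0.04,0,0,0,0,0.0881,0.015,-0.04,0,0,0,0,0.0881,0.015,-0.04,0,0,0,0,0.0881,0.015,-0.04,0,0,0,0,0.0881,0.015,-0.04,0,0,0,0,0.0881,0.01,-0.043,0,0,0,0,0.0881]

```text
time_s: 2.1
tcp_pos: [485.0, -17.5, 504.9]
ee_rot: [180.0, -0.0, 94.1]
contact_force: [0.5, 0.5, 0.1]
gripper_width: 1.001
gripper_force: 0.0
```

>>> apply_moves:
  steps: [0,0,0,0,0,0,0.0881,0,0,0,0,0,0,0.0881]

```text
time_s: 2.3
tcp_pos: [484.6, -16.7, 504.6]
ee_rot: [-180.0, -0.0, 94.0]
contact_force: [-0.8, -0.5, -0.2]
gripper_width: 1.002
gripper_force: 0.0
```

>>> apply_moves:
  steps: [0,0,-0.03,0,0,0,0.0881,0,0,-0.02,0,0,0,0.0881,0,0,-0.01,0,0,0,0.0881,0,0,-0.01,0,0,0,0.0881,0,0,0,0,0,0,0.0881]

```text
time_s: 2.8
tcp_pos: [484.2, -15.0, 433.7]
ee_rot: [-179.9, -0.0, 94.2]
contact_force: [-1.0, 0.4, 0.4]
gripper_width: 1.001
gripper_force: 0.0
```

>>> apply_moves:
  steps: [0,0,0,0,0,0,0.03,0,0,0,0,0,0,0.02,0,0,0,0,0,0,0.01,0,0,0,0,0,0,0,0,0,0,0,0,0,0,0,0,0,0,0,0,0,0,0,0,0,0,0,0,0,0,0,0,0,0,0,0,0,0,0,0,0,0]

```text
time_s: 3.7
tcp_pos: [484.6, -15.9, 434.7]
ee_rot: [-180.0, -0.0, 94.1]
contact_force: [-0.2, -0.4, 0.2]
gripper_width: 0.205
gripper_force: 0.0
```

>>> apply_moves:
  steps: [0,0,0,0,0,0,0,0,0,0,0,0,0,0,0,0,0,0,0,0,0,0,0,0,0,0,0,0]

```text
time_s: 4.1
tcp_pos: [485.2, -15.8, 434.8]
ee_rot: [179.9, 0.0, 94.1]
contact_force: [5.2, 0.8, -3.3]
gripper_width: 0.153
gripper_force: 30.0
```

>>> apply_moves:
  steps: [0,0,-0.005,0,0,0,0,0,0,-0.01,0,0,0,0,0,0,-0.01,0,0,0,0,0,0,-0.01,0,0,0,0,0,0,-0.01,0,0,0,0,0,0,-0.01,0,0,0,0,0,0,0,0,0,0,0]

```text
time_s: 4.8
tcp_pos: [485.2, -15.8, 377.7]
ee_rot: [179.9, -0.0, 94.1]
contact_force: [10.4, 1.0, -4.9]
gripper_width: 0.156
gripper_force: 30.0
```

>>> apply_moves:
  steps: [0,0,-0.002,0,0,0,0,0,0,-0.001,0,0,0,0,0,0,0,0,0,0,0]

```text
time_s: 5.1
tcp_pos: [485.2, -15.8, 376.0]
ee_rot: [179.9, 0.0, 94.1]
contact_force: [6.0, 0.3, 0.3]
gripper_width: 0.151
gripper_force: 30.0
```

>>> apply_moves:
  steps: [0,0,-0.001,0,0,0,0,0,0,-0.001,0,0,0,0,0,0,0,0,0,0,0]

```text
time_s: 5.4
tcp_pos: [485.2, -15.8, 374.9]
ee_rot: [179.9, 0.0, 94.1]
contact_force: [4.1, 0.3, 4.8]
gripper_width: 0.151
gripper_force: 30.0
```

>>> apply_moves:
  steps: [0,0,-0.001,0,0,0,0,0,0,-0.001,0,0,0,0,0,0,0,0,0,0,0]

```text
time_s: 5.7
tcp_pos: [485.2, -15.8, 374.9]
ee_rot: [179.8, 0.0, 94.1]
contact_force: [0.5, 1.3, 15.4]
gripper_width: 0.156
gripper_force: 30.0
```

>>> apply_moves:
  steps: [0,0,-0.001,0,0,0,0,0,0,0,0,0,0,0]

```text
time_s: 5.9
tcp_pos: [485.2, -15.8, 374.8]
ee_rot: [179.8, 0.0, 94.1]
contact_force: [-2.0, 1.0, 19.8]
gripper_width: 0.153
gripper_force: 30.0
```

>>> apply_moves:
  steps: [0,0,-0.001,0,0,0,0,0,0,0,0,0,0,0]

```text
time_s: 6.1
tcp_pos: [485.2, -15.8, 374.8]
ee_rot: [179.8, 0.0, 94.1]
contact_force: [-5.5, 1.4, 24.2]
gripper_width: 0.155
gripper_force: 30.0
```

>>> apply_moves:
  steps: [0,0,0.002,0,0,0,0,0,0,0.002,0,0,0,0,0,0,0,0,0,0,0.02,0,0,0,0,0,0,0.04,0,0,0,0,0,0,0.06,0,0,0,0,0,0,0.0881,0,0,0,0,0,0,0.0881,0,0,0,0,0,0,0.0881,0,0,0,0,0,0,0.0881,0,0,0,0,0,0,0.0881,0,0,0,0,0,0,0.0881,0,0,0,0,0,0,0.0881]

```text
time_s: 7.3
tcp_pos: [484.6, -15.9, 374.8]
ee_rot: [180.0, 0.0, 94.1]
contact_force: [-0.1, 0.2, -0.5]
gripper_width: 0.994
gripper_force: 0.0
```

>>> apply_moves:
  steps: [0,0,0.02,0,0,0,0.0881,0,0,0.03,0,0,0,0.0881,0,0,0.04,0,0,0,0.0881,0,0,0.04,0,0,0,0.0881,-0.002,0.034,0,0,0,0,0.0881,-0.0025,0.034,0,0,0,0,0.0881,-0.0025,0.034,0,0,0,0,0.0881,-0.0025,0.034,0,0,0,0,0.0881,-0.0025,0.033,0,0,0,0,0.0881,0,0,0,0,0,0,0.0881]

```text
time_s: 8.3
tcp_pos: [472.1, 156.0, 504.7]
ee_rot: [-180.0, -0.1, 94.4]
contact_force: [0.3, -0.2, 0.4]
gripper_width: 0.999
gripper_force: 0.0
```

Run:
```python
from h import *
o=r.get_obs();print(o["tcp_pos"],o["ee_rot"],o["gripper_width"])
a,b=r.read_camera("scene")["color"],r.read_camera("top")["color"]
cv2.imwrite("pics/mid.png",cv2.resize(np.hstack([a[150:450,170:570],b[120:420,170:570]]),(800,300)))
```

```text
[472.1185669  156.01764225 504.65725586] [-1.79988893e+02 -8.52364196e-02  9.43597223e+01] 0.9987504013189175
```

View pics/mid.png

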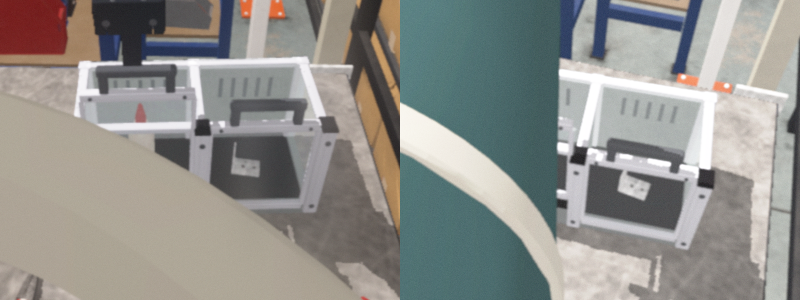

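The right sash is shut: its lower rail is on the floor line and its handle is low at about (265,108) in the composite. The bracket is unmoved, and the gripper is over the left handle at about (137,75).

>>> apply_moves:
  steps: [0,-0.003,-0.03,0,0,0,0.0881,0,0,-0.02,0,0,0,0.0881,0,0,-0.01,0,0,0,0.0881,0,0,-0.01,0,0,0,0.0881,0,0,0,0,0,0,0.0881,0,0,0,0,0,0,0.05,0,0,0,0,0,0,0.03,0,0,0,0,0,0,0.02]

```text
time_s: 9.2
tcp_pos: [472.9, 150.2, 435.8]
ee_rot: [179.9, -0.0, 94.1]
contact_force: [0.2, -0.2, 0.8]
gripper_width: 0.752
gripper_force: 0.0
```

>>> apply_moves:
  steps: [0,0,0,0,0,0,0.01,0,0,0,0,0,0,0,0,0,0,0,0,0,0,0,0,0,0,0,0,0,0,0,0,0,0,0,0,0,0,0,0,0,0,0,0,0,0,0,0,0,0,0,0,0,0,0,0,0,0,0,0,0,0,0,0,0,0,0,0,0,0,0]

```text
time_s: 10.2
tcp_pos: [473.8, 150.2, 434.9]
ee_rot: [179.7, -0.0, 94.1]
contact_force: [6.7, 1.6, -3.0]
gripper_width: 0.154
gripper_force: 30.0
```

>>> apply_moves:
  steps: [0,0,0.003,0,0,0,0,0,0,0.008,0,0,0,0,0,0,0.008,0,0,0,0,0,0,0.008,0,0,0,0,0,0,0.005,0,0,0,0,0,0,0,0,0,0,0]

```text
time_s: 10.8
tcp_pos: [473.8, 150.2, 467.5]
ee_rot: [179.7, -0.0, 94.1]
contact_force: [5.4, 1.1, -0.6]
gripper_width: 0.159
gripper_force: 30.0
```

>>> apply_moves:
  steps: [0,0,0.002,0,0,0,0,0,0,0.001,0,0,0,0,0,0,0,0,0,0,0]

```text
time_s: 11.1
tcp_pos: [473.9, 150.2, 469.5]
ee_rot: [179.8, -0.0, 94.1]
contact_force: [6.6, 1.8, -3.1]
gripper_width: 0.154
gripper_force: 30.0
```

>>> apply_moves:
  steps: [0,0,0.001,0,0,0,0,0,0,0.001,0,0,0,0,0,0,0,0,0,0,0]

```text
time_s: 11.4
tcp_pos: [473.9, 150.2, 471.3]
ee_rot: [179.8, -0.0, 94.1]
contact_force: [7.7, 0.8, -5.0]
gripper_width: 0.151
gripper_force: 30.0
```

>>> apply_moves:
  steps: [0,0,0.001,0,0,0,0,0,0,0.001,0,0,0,0,0,0,0,0,0,0,0]

```text
time_s: 11.7
tcp_pos: [473.9, 150.2, 473.0]
ee_rot: [179.8, -0.0, 94.1]
contact_force: [8.1, 2.2, -6.2]
gripper_width: 0.153
gripper_force: 30.0
```

>>> apply_moves:
  steps: [0,0,0.001,0,0,0,0,0,0,0.001,0,0,0,0,0,0,0,0,0,0,0]

```text
time_s: 12.0
tcp_pos: [474.0, 150.3, 473.1]
ee_rot: [179.9, 0.0, 94.1]
contact_force: [11.2, 2.6, -13.2]
gripper_width: 0.156
gripper_force: 30.0
```

>>> apply_moves:
  steps: [0,0,0.001,0,0,0,0,0,0,0,0,0,0,0]

```text
time_s: 12.2
tcp_pos: [474.1, 150.3, 473.1]
ee_rot: [179.9, 0.0, 94.1]
contact_force: [11.8, 2.9, -16.9]
gripper_width: 0.152
gripper_force: 30.0
```

>>> apply_moves:
  steps: [0,0,0.001,0,0,0,0,0,0,0,0,0,0,0,0,0,-0.002,0,0,0,0,0,0,0,0,0,0,0]

```text
time_s: 12.6
tcp_pos: [474.1, 150.3, 473.0]
ee_rot: [179.9, 0.0, 94.1]
contact_force: [10.4, 1.6, -14.0]
gripper_width: 0.153
gripper_force: 30.0
```

>>> apply_moves:
  steps: [0,0,0,0,0,0,0.02,0,0,0,0,0,0,0.04,0,0,0,0,0,0,0.06,0,0,0,0,0,0,0.0881,0,0,0,0,0,0,0.0881,0,0,0,0,0,0,0.0881,0,0,0,0,0,0,0.0881,0,0,0,0,0,0,0.0881,0,0,0,0,0,0,0.0881,0,0,0,0,0,0,0.0881]

```text
time_s: 13.6
tcp_pos: [472.6, 150.1, 475.7]
ee_rot: [-180.0, -0.0, 94.1]
contact_force: [0.1, 0.5, -0.0]
gripper_width: 0.998
gripper_force: 0.0
```

>>> apply_moves:
  steps: [0,0,0.01,0,0,0,0.0881,0,0,0.02,0,0,0,0.0881,0,0,0.03,0,0,0,0.0881,0,0,0.03,0,0,0,0.0881,-0.015,0.04,0,0,0,0.1,0.0881,-0.015,0.04,0,0,0,0.1,0.0881,-0.015,0.04,0,0,0,0.1,0.0881,-0.015,0.04,0,0,0,0.1,0.0881,-0.015,0.04,0,0,0,0.1,0.0881,-0.015,0.04,0,0,0,0.1,0.0881,-0.015,0.04,0,0,0,0.1,0.0881,-0.015,0.04,0,0,0,0.1,0.0881]

```text
time_s: 14.8
tcp_pos: [351.7, 471.7, 566.7]
ee_rot: [179.9, 0.0, 140.2]
contact_force: [1.2, 0.0, -0.4]
gripper_width: 0.998
gripper_force: 0.0
```

>>> apply_moves:
  steps: [-0.015,0.04,0,0,0,0.1,0.0881,-0.015,0.04,0,0,0,0.1,0.0881,-0.015,0.03,0,0,0,0.1,0.0881,-0.01,0.02,0,0,0,0,0.0881,0,0,0,0,0,0,0.0881,0,0,0,0,0,0,0.0881]

```text
time_s: 15.4
tcp_pos: [297.5, 600.3, 565.9]
ee_rot: [-180.0, 0.0, 157.2]
contact_force: [0.0, -0.8, 0.6]
gripper_width: 0.998
gripper_force: 0.0
```

Run:
```python
from h import *
o=r.get_obs();print(o["time_s"],o["tcp_pos"])
a,b=r.read_camera("scene")["color"],r.read_camera("top")["color"]
cv2.imwrite("pics/end.png",cv2.resize(np.hstack([a[150:450,170:570],b[120:420,170:570]]),(800,300)))
```

```text
15.4 [297.5187285  600.28612465 565.87406523]
```

View pics/end.png

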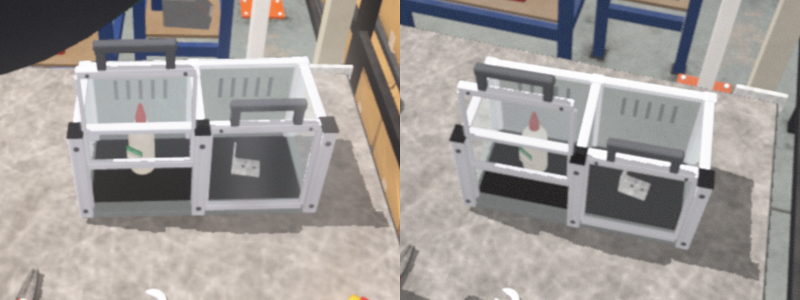

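The left sash is up, with its bar at scene (306,197) and top (284,196). The right sash is down, with its bar at scene (438,254) and top (415,270). The bottle and bracket are standing as before. I'll check the heights and hand in.

Run:
```python
from h import *
cs,ct=r.read_camera("scene"),r.read_camera("top")
X,e=tri(cs,ct,[(306,197),(438,254)],[(284,196),(415.5,271)]);print(X,e)
if abs(X[0,2]-325)<8 and abs(X[1,2]-225)<8: print(r.sign_off())
```

```text
[[470.58073481 152.81691866 326.77459951]
 [480.01676172 -15.10627459 231.11486691]] [np.float64(0.6768476604765397), np.float64(0.6926548996349879)]
the job is handed in; nothing more can be done
None
```

I pulled the right sash, in front of the bracket, down to its stop, then raised the left sash, in front of the bottle, to its stop; the bracket and bottle look undisturbed in the last pictures, and I handed the job in at about 15.5 s with the gripper clear.

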